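Shut down the sauce warmer for the night

ROBOT

A 7-joint arm with a two-finger parallel gripper is mounted at the origin on a cart in front of the work surface, level with it; the furniture and walls round the work are solid. World frame = base frame: x ahead of the robot, y to its left, z up, the work surface at z = 0. Lengths are in mm, angles in rad, forces in N, time in s.
With the tool pointing down it reaches from about 350 to 900 mm from the base axis. Payload 8.1 kg.
Tool frame: the origin (TCP) lies midway between the tips of the shut fingers; the grasp point (between the pads) lies 19 mm behind it (r.grip_depth is the distance from the TCP to the grasp point, in mm); z points along the fingers, y is the line along which they close (so a half turn about z gives the same grasp; the last joint's range is limited). The gripper opens to 85 mm and grips with 20 to 120 N. Pads are 22 mm wide; open, the fingers measure 114 mm over their backs; the gripper's body (76 mm by 85 mm) begins 54 mm behind the grasp point. The pads swing forward as they close: fully open they stand 13 mm farther back than shut.
Start: joints at [1.119, 0.434, 0.025, 1.573, -0.012, 1.134, -0.075], TCP at [213.584, -587.387, 231.323] pointing down, gripper open.
Joint ranges: [-2.62, 2.62], [-0.44, 2.09], [-1.27, 1.32], [0.08, 2.57], [-1.32, 4.46], [0.12, 2], [-2.74, 2.74]. Speed limits (rad/s): [2.22, 2.22, 3.01, 3.01, 3.14, 3.14, 3.14].

INTERFACE

Orientations are given as a rotation vector (axis times angle).
In Python, from rig import r, imaging gives the robot as it stands.
- The arm moves only by the shell command python3 -m pendant 'ROWS' [FORCE]. ROWS is JSON, a list of rows, each a list of 7 numbers: the shift along the tool's x, y, z in cm, then the turn, a rotation vector about the tool's x, y, z in rad, then the finger opening in cm, from 0 to 8.54. In form: [[dx, dy, dz, rx, ry, rz, grip], ...]. A call has exactly 10 rows; each row shifts and turns the commanded pose from where the row before left it, along the tool's axes as they then stand; what a row does not reach is not made up. A row lasts 1/12 s, in which the tool goes at most 41.7 mm and 7.16 degrees, less where a joint would pass 70% of its speed; a pose out of reach is approached as far as the arm can. A call with a gripper value outside its range is refused whole. The fingers move at their own pace and stop on an object; FORCE is the grip in N (left out, the last holds). Time passes only in rows, so rows that do not move let the fingers close, or fill a call up. It gives the time, the measured TCP pose, the force, the opening and the grip force at its end, in the units of the state.
- r.observe(): the state, without advancing time (a new reading comes with each control period).
- imaging.grab_frame(name): name is "scene" or "top"; returns a dict with "color" (400x640x3 uint8, red, green, blue), "intrinsics" (3x3 intrinsics, pixels), "D" ([k1, k2, p1, p2, k3] as OpenCV has them; the pictures are not rectified), "rvec" (rotation vector, rad) and "tvec" (3), from world to camera coordinates, as OpenCV has them. Camera axes: x right, y down, z forward; pixel columns grow to the right and rows downward; lengths in mm; the calibration is good to about 2 mm. A picture is of the moment at which its call begins. There is no depth.
- r.close_job(): hands the job in; it is judged then, once.
The state is a dict: "time_s": time; "qpos": joint angles; "qvel": joint speeds; "tau": joint torques, N m; "tool_pos": TCP position; "tool_rot": TCP orientation; "contact_force": force on the tool from outside, world axes, zero at the start; "moment": the same for the moment, N m; "grip_width": finger opening in mm; "grip_force": force on a finger pad.
Only numpy, scipy, OpenCV 4.12 (cv2) and the standard library are available. Lean on these libraries where they do the work, as an engineer would, in place of code of your own. Each camera call takes 0.05 s, during which the arm holds its last target. There are 200 camera calls.

TASK

Closing time: shut the sauce warmer down. Stand every jar that is in it upright on the black carrying tray, flat on the tray's floor inside the rim, and throw all four heater switches over to off (one drag of a finger along the bank does it); only when the well is empty and all the heat is off, slide the cover fully home over the well. Leave the other things on the counter where they are.

Things in the scene. Friction and masses are not known exactly. Their poses are not given: they have to be found in the camera images.
- warmer: sauce warmer: a stainless box fixed to the counter, 335 mm deep (x) by 416 mm wide (y); origin at the centre of its underside on the counter, x to its back (away from the robot), y to its left. From front to back: control ledge (top 55 mm high), the open heated well, the rear housing (top 85 mm) with the cover parked on it
- well_floor (a point): centre of the heated well's floor, on its surface, 40 mm above the counter, axes as the warmer's. The well is 124 mm (x) by 400 mm (y); its front and back rims are 85 mm above the counter; the cover's runners along its two ends stand 99 mm high
- cover (a joint): the warmer's flat metal cover (132 x 398 x 5 mm, top 93 mm above the counter): 0 = parked behind the well, grows in m as it slides forward (to the warmer's -x, towards the robot); 0.128 = at its front stop, well fully covered. It slides with 3 to 4 N and stays where it is left. It passes only over an empty well: jars there stand 33 mm above it
- cover_grip (a point): middle of the cover's black bar handle: a round bar 12 mm thick, 110 mm long along the warmer's y, its centre line 25 mm above the cover's top face (118 mm above the counter), 36 mm behind the cover's front edge; the space under it is free
- carry_tray: black pressed carrying tray, 242 x 362 x 14 mm, loose, 0.6 kg, lying on the counter to the right of the warmer; origin at the centre of its underside, x along its short side, y along its long side, floor 2 mm thick and flat over 216 x 336 mm, rolled rim 15 mm high all round. A raised shelf spans the counter behind it (front edge at x 0.70, underside 0.35 m up): keep the wrist clear of it
- jar1: sauce jar with a red screw lid, 61 mm diameter, 86 mm high, about 0.3 kg, thick-bottomed and stable; origin at the centre of its underside, z up through the lid. It stands in the warmer's well, in a row along the warmer's y only 3 to 6 mm from the jars next to it, so grip it with the fingers before and behind it (along the warmer's x), by its top 30 mm. Absent in some runs.
- jar2: sauce jar with a red screw lid, 61 mm diameter, 86 mm high, about 0.3 kg, thick-bottomed and stable; origin at the centre of its underside, z up through the lid. It stands in the warmer's well, in a row along the warmer's y only 3 to 6 mm from the jars next to it, so grip it with the fingers before and behind it (along the warmer's x), by its top 30 mm. Absent in some runs.
- jar3: sauce jar with a red screw lid, 61 mm diameter, 86 mm high, about 0.3 kg, thick-bottomed and stable; origin at the centre of its underside, z up through the lid. It stands in the warmer's well, in a row along the warmer's y only 3 to 6 mm from the jars next to it, so grip it with the fingers before and behind it (along the warmer's x), by its top 30 mm. Absent in some runs.
- jar4: sauce jar with a red screw lid, 61 mm diameter, 86 mm high, about 0.3 kg, thick-bottomed and stable; origin at the centre of its underside, z up through the lid. It stands in the warmer's well, in a row along the warmer's y only 3 to 6 mm from the jars next to it, so grip it with the fingers before and behind it (along the warmer's x), by its top 30 mm. Absent in some runs.
- jar5: sauce jar with a red screw lid, 61 mm diameter, 86 mm high, about 0.3 kg, thick-bottomed and stable; origin at the centre of its underside, z up through the lid. It stands in the warmer's well, in a row along the warmer's y only 3 to 6 mm from the jars next to it, so grip it with the fingers before and behind it (along the warmer's x), by its top 30 mm. Absent in some runs.
- jar6: sauce jar with a red screw lid, 61 mm diameter, 86 mm high, about 0.3 kg, thick-bottomed and stable; origin at the centre of its underside, z up through the lid. It stands in the warmer's well, in a row along the warmer's y only 3 to 6 mm from the jars next to it, so grip it with the fingers before and behind it (along the warmer's x), by its top 30 mm. Absent in some runs.
- switch1 (a joint): first (rightmost) of the four red paddle switches standing in a line along the warmer's y, 60 mm apart, on the control ledge: 0 = on (leaning 0.25 rad to the right, -y), 1.40 = off (thrown over to the left, +y); pivot 57 mm above the counter. It weighs little and tips over to off by itself once pushed past upright (0.25), and rests at either end
- switch1_tip (a point): end of that paddle, 40 mm from its pivot; the paddle is 22 mm wide along the warmer's x and 9 mm thick. On, its tip is about 96 mm above the counter, off about 77 mm, so a fingertip drawn along the line from right to left, 82 to 90 mm above the counter, throws all four and passes over them
- switch2 (a joint): second of the four red paddle switches standing in a line along the warmer's y, 60 mm apart, on the control ledge: 0 = on (leaning 0.25 rad to the right, -y), 1.40 = off (thrown over to the left, +y); pivot 57 mm above the counter. It weighs little and tips over to off by itself once pushed past upright (0.25), and rests at either end
- switch2_tip (a point): end of that paddle, 40 mm from its pivot; the paddle is 22 mm wide along the warmer's x and 9 mm thick. On, its tip is about 96 mm above the counter, off about 77 mm, so a fingertip drawn along the line from right to left, 82 to 90 mm above the counter, throws all four and passes over them
- switch3 (a joint): third of the four red paddle switches standing in a line along the warmer's y, 60 mm apart, on the control ledge: 0 = on (leaning 0.25 rad to the right, -y), 1.40 = off (thrown over to the left, +y); pivot 57 mm above the counter. It weighs little and tips over to off by itself once pushed past upright (0.25), and rests at either end
- switch3_tip (a point): end of that paddle, 40 mm from its pivot; the paddle is 22 mm wide along the warmer's x and 9 mm thick. On, its tip is about 96 mm above the counter, off about 77 mm, so a fingertip drawn along the line from right to left, 82 to 90 mm above the counter, throws all four and passes over them
- switch4 (a joint): fourth (leftmost) of the four red paddle switches standing in a line along the warmer's y, 60 mm apart, on the control ledge: 0 = on (leaning 0.25 rad to the right, -y), 1.40 = off (thrown over to the left, +y); pivot 57 mm above the counter. It weighs little and tips over to off by itself once pushed past upright (0.25), and rests at either end
- switch4_tip (a point): end of that paddle, 40 mm from its pivot; the paddle is 22 mm wide along the warmer's x and 9 mm thick. On, its tip is about 96 mm above the counter, off about 77 mm, so a fingertip drawn along the line from right to left, 82 to 90 mm above the counter, throws all four and passes over them
- tub: white dessert tub, 72 mm diameter, 71 mm high, right of the tray in front; a bystander to be left alone; origin at the centre of its underside
- spice: spice jar with black lid and green label, 45 mm diameter, 105 mm high, right of the tray; a bystander to be left alone; origin at the centre of its underside
- can: drinks can, 66 mm diameter, 115 mm high, right of the tray at the back; a bystander to be left alone; origin at the centre of its underside
Not all that is in view belongs to the job. Leave any purple look-alike of the jar1 alone.

How it is judged (in metres and radians):
On the way, in this order (a step that is already met when the one before it is completed fails the run):
1. every jar stands on the carrying tray and all four switches are off, before the cover is shut (x of jar1 in the frame of carry_tray between -0.085 and 0.085 m and y of jar1 in the frame of carry_tray between -0.145 and 0.145 m and z of jar1 in the frame of carry_tray between -0.006 and 0.012 m and angle between each of jar1, jar2, jar3, jar4, jar5, jar6's own z axis and vertical below 0.12 rad and linear speed of each of jar1, jar2, jar3, jar4, jar5, jar6 below 0.05 m/s and x of jar2 in the frame of carry_tray between -0.085 and 0.085 m and y of jar2 in the frame of carry_tray between -0.145 and 0.145 m and z of jar2 in the frame of carry_tray between -0.006 and 0.012 m and x of jar3 in the frame of carry_tray between -0.085 and 0.085 m and y of jar3 in the frame of carry_tray between -0.145 and 0.145 m and z of jar3 in the frame of carry_tray between -0.006 and 0.012 m and x of jar4 in the frame of carry_tray between -0.085 and 0.085 m and y of jar4 in the frame of carry_tray between -0.145 and 0.145 m and z of jar4 in the frame of carry_tray between -0.006 and 0.012 m and x of jar5 in the frame of carry_tray between -0.085 and 0.085 m and y of jar5 in the frame of carry_tray between -0.145 and 0.145 m and z of jar5 in the frame of carry_tray between -0.006 and 0.012 m and x of jar6 in the frame of carry_tray between -0.085 and 0.085 m and y of jar6 in the frame of carry_tray between -0.145 and 0.145 m and z of jar6 in the frame of carry_tray between -0.006 and 0.012 m and value of joint each of switch1, switch2, switch3, switch4 above 1.1 rad), for 0.2 s.
2. the cover is slid fully home over the well (value of joint cover above 0.124 m), for 0.2 s.
At the end, for the whole second after the job is handed in: Every jar present stands upright (0.12 rad) and at rest on the tray's floor, its centre within 85 mm (short side) and 145 mm (long side) of the tray's centre; all four switches off (over 1.1 rad); cover home (over 0.124 m) (all of step 1 and value of joint cover above 0.124 m); the robot touches nothing.
It fails at once if the dessert tub is shifted by more than 30 mm (distance of tub from where it was at the start of the episode above 0.03 m).
It fails at once if the spice jar is shifted by more than 30 mm (distance of spice from where it was at the start of the episode above 0.03 m).
It fails at once if the drinks can is shifted by more than 30 mm (distance of can from where it was at the start of the episode above 0.03 m).
Of jar1, jar2, jar3, jar4, jar5, jar6 only 4 to 6 are there at a start; the rules pass over those that are not, and their reading is None.
At some moment in a run one of jar1, jar2, jar3, jar4, jar5, jar6 may be knocked a few centimetres aside while the robot is not near it.
It also fails if it takes over 210 s, if anything falls off the work surface, if the arm or the gripper's body presses on something with over 40 N, if the wrist force passes 120 N, or if a joint passes its speed limit or range.

## Working session

There is one attempt and no reset: what is moved stays moved. The work goes in short steps, Python scripts to look and compute and a shell command to move; the robot and the scene stay as the last step left them, time stands still between calls to the robot, and variables do not carry over. Pictures are saved under pics/ and viewed, at most 14 in all, crops included, and the job is handed in when it is done.

```bash
ls; mkdir -p pics; python3 - <<'E'
from rig import r, imaging
import cv2
for n in("scene","top"):
    f=imaging.grab_frame(n); cv2.imwrite(f"pics/{n}0.png",f["color"][:,:,::-1]); print(n,f["intrinsics"],f["D"],f["rvec"],f["tvec"])
print(r.observe())
E
```

```text
pics
scene [[378.01149911   0.         314.70632275]
 [  0.         378.01149911 195.04412649]
 [  0.           0.           1.        ]] [-0.07411763  0.          0.          0.          0.        ] [ 0.88846791 -2.63533365  0.94449412] [419.60848864 377.29198672 932.3121185 ]
top [[373.44309649   0.         322.70727564]
 [  0.         373.44309649 199.30042403]
 [  0.           0.           1.        ]] [-0.03682377  0.          0.          0.          0.        ] [ 2.22213498 -2.15447356  0.1023234 ] [-126.67722376  607.58186928 1233.00679372]
{'time_s': 0.1, 'qpos': array([ 1.11942776,  0.4351655 ,  0.02495191,  1.57402341, -0.01158157,
        1.13397061, -0.07507314]), 'qvel': array([-0.00110288, -0.00154135, -0.00023788, -0.00065934, -0.00158389,
        0.00029039,  0.00097891]), 'tau': array([ 4.77418012e-03, -6.71750450e+01,  1.02865543e+00, -3.16901922e+01,
        1.57115824e-02,  7.06653416e-03, -2.97618647e-05]), 'tool_pos': array([ 213.38962271, -586.96113221,  230.58991815]), 'tool_rot': array([-3.09260041e+00, -5.44810601e-01,  5.98043530e-04]), 'contact_force': array([0.48623456, 0.22984507, 0.06669324]), 'moment': array([-0.0050035 , -0.01260221,  0.03098979]), 'grip_force': 0.0, 'grip_width': 85.62189778490583}
```

View pics/scene0.png

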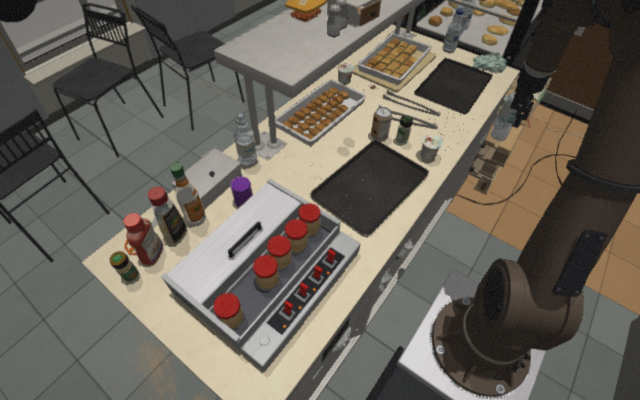

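View pics/top0.png

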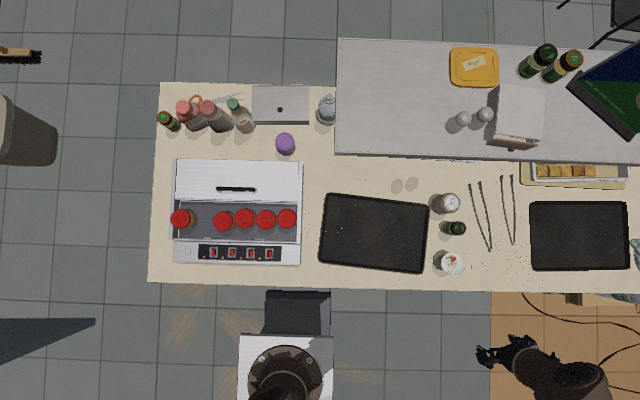

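Top view: five red-lidded jars at (180,218), (223,221), (245,217), (265,218), (287,218). The purple look-alike at (285,143) is to be left alone. The switches run along y≈253, x 213–270, and the handle is at (236,189). There are two black trays, at (374,232) and (579,236). The one with the can, spice jar and tub to its right, next to the warmer, is (374,232), so that is the carrying tray.

```bash
cat > h.py <<'E'
import numpy as np, cv2
from rig import r, imaging
def grab(n): return imaging.grab_frame(n)
def ray(f,uv):
    p=cv2.undistortPoints(np.array(uv,float).reshape(-1,1,2),f["intrinsics"],np.array(f["D"],float)).reshape(-1,2)
    R=cv2.Rodrigues(np.array(f["rvec"],float))[0]; t=np.array(f["tvec"],float).ravel()
    return -R.T@t, np.c_[p,np.ones(len(p))]@R
def onz(f,uv,z):
    c,d=ray(f,uv); return c+d*((z-c[2])/d[:,2])[:,None]
def proj(f,P):
    return cv2.projectPoints(np.array(P,float).reshape(-1,1,3),f["rvec"],f["tvec"],f["intrinsics"],np.array(f["D"],float))[0].reshape(-1,2)
def redmask(f):
    h=cv2.cvtColor(f["color"],cv2.COLOR_RGB2HSV)
    return (((h[...,0]<6)|(h[...,0]>174))&(h[...,1]>170)&(h[...,2]>90)).astype(np.uint8)
def comps(m,amin=8):
    n,l,s,c=cv2.connectedComponentsWithStats(m); return [(c[i],s[i]) for i in range(1,n) if s[i][4]>=amin]
E
python3 - <<'E'
from h import *
np.set_printoptions(precision=1,suppress=True)
f=grab("top"); print("cam",ray(f,[[320,200]])[0])
for c,s in comps(redmask(f)): print(c,s,onz(f,[c],126)[0] if s[4]>150 else onz(f,[c],85)[0])
g=cv2.cvtColor(f["color"],cv2.COLOR_RGB2GRAY)
m=(g<70).astype(np.uint8); n,l,s,c=cv2.connectedComponentsWithStats(m)
for (u,v),z in(((374,232),12),((236,189),118),):
    k=l[v,u]; mm=(l==k).astype(np.uint8); ct=max(cv2.findContours(mm,0,1)[0],key=cv2.contourArea)
    b=cv2.boxPoints(cv2.minAreaRect(ct)); print(k,s[k],c[k]); print(onz(f,b,z))
    print(onz(f,[c[k]],z))
big=cv2.resize(f["color"][145:285,150:450],None,fx=2.66,fy=2.66,interpolation=cv2.INTER_CUBIC); cv2.imwrite("pics/c1.png",big[:,:,::-1])
E
```

```text
cam [ 512.4  -90.5 1278.6]
[179.9 218.6] [171 209  19  20 280] [529.8 331.8 126. ]
[244.  217.9] [234 209  20  19 294] [538.2 134.2 126. ]
[286.6 218.1] [277 209  20  19 290] [541.6   3.1 126. ]
[265.5 219.2] [256 210  20  19 299] [536.2  67.9 126. ]
[222.5 220.8] [213 212  20  19 291] [527.3 199.8 126. ]
[212.9 251.8] [212 249   3   7  20] [428.5 235.6  85. ]
[231.9 252.4] [231 250   3   6  17] [428.9 175.3  85. ]
[250.9 252.7] [250 250   3   7  17] [429.7 115.3  85. ]
[269.9 253.4] [269 251   3   6  17] [429.5  54.9  85. ]
126 [ 318  193  112   81 7418] [373.6 233. ]
[[ 402.   -94.5   12. ]
 [ 639.7 -116.5   12. ]
 [ 606.8 -478.4   12. ]
 [ 368.3 -451.3   12. ]]
[[ 503.3 -284.    12. ]]
120 [216 187  39   5 128] [234.8 188.5]
[[622.6 227.2 118. ]
 [634.1 227.5 118. ]
 [634.4 108.7 118. ]
 [623.  108.5 118. ]]
[[628.9 168.5 118. ]]
```

View pics/c1.png

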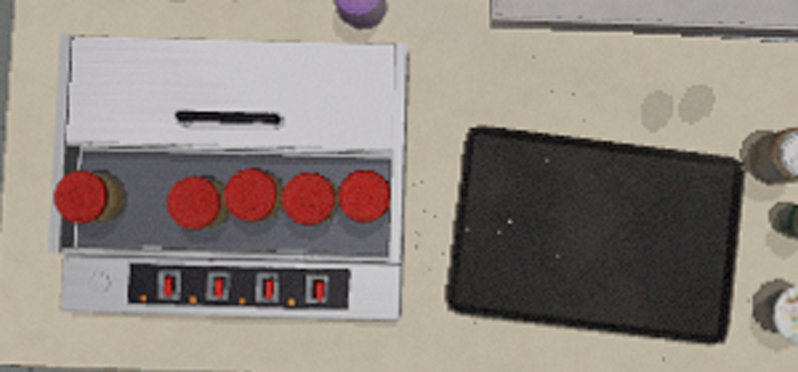

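Jars at roughly x 527–542, y 3, 68, 134, 200 and 332. Carrying tray centre ≈ (504,−285), yaw ≈ −5.4°, size 239×363, which matches. I'll turn the tool so the fingers close along world x. After that, tool x = world +y, tool y = world +x and tool z = down.

```bash
python3 -m pendant '[[0,0,0,0,0,-0.122,8.5],[0,0,0,0,0,-0.122,8.5],[0,0,0,0,0,-0.122,8.5],[0,0,0,0,0,-0.122,8.5],[0,0,0,0,0,-0.122,8.5],[0,0,0,0,0,-0.122,8.5],[0,0,0,0,0,-0.122,8.5],[0,0,0,0,0,-0.122,8.5],[0,0,0,0,0,-0.122,8.5],[0,0,0,0,0,-0.122,8.5]]' 60
cat > st.py <<'E'
from h import *
from scipy.spatial.transform import Rotation as Ro
o=r.observe(); R=Ro.from_rotvec(o["tool_rot"]).as_matrix()
np.set_printoptions(precision=2,suppress=True)
print("t",o["time_s"],"pos",o["tool_pos"],"x",R[:,0],"y",R[:,1],"z",R[:,2],"q",o["qpos"],"w",o["grip_width"],"gf",o["grip_force"],"F",o["contact_force"])
E
python3 st.py
```

```text
time_s: 0.98
tool_pos: [213.4, -587.2, 231.0]
tool_rot: [-2.217, -2.225, -0.0]
contact_force: [0.1, 0.7, 0.8]
grip_width: 85.1
grip_force: 0.0
t 0.9833 pos [ 213.44 -587.18  230.96] x [-0.  1.  0.] y [ 1.  0. -0.] z [-0.  0. -1.] q [ 1.31  0.45 -0.25  1.56  0.12  1.15  1.04] w 85.07362614010886 gf 0.0 F [0.09 0.72 0.81]
```

```bash
python3 -m pendant '[[2.95,1.64,0,0,0,0,8.5],[2.95,1.64,0,0,0,0,8.5],[2.95,1.64,0,0,0,0,8.5],[2.95,1.64,0,0,0,0,8.5],[2.95,1.64,0,0,0,0,8.5],[2.95,1.64,0,0,0,0,8.5],[2.95,1.64,0,0,0,0,8.5],[2.95,1.64,0,0,0,0,8.5],[2.95,1.64,0,0,0,0,8.5],[2.95,1.64,0,0,0,0,8.5]]'
python3 -m pendant '[[2.95,1.64,0,0,0,0,8.5],[2.95,1.64,0,0,0,0,8.5],[2.95,1.64,0,0,0,0,8.5],[2.95,1.64,0,0,0,0,8.5],[2.95,1.64,0,0,0,0,8.5],[2.95,1.64,0,0,0,0,8.5],[2.95,1.64,0,0,0,0,8.5],[2.95,1.64,0,0,0,0,8.5],[2.95,1.64,0,0,0,0,8.5],[2.95,1.64,0,0,0,0,8.5]]'
python3 st.py; python3 - <<'E'
from h import *
f=grab("scene"); cv2.imwrite("pics/s1.png",f["color"][:,:,::-1])
for c,s in comps(redmask(f),60): print(c,s,onz(f,[c],122)[0])
E
```

```text
time_s: 1.82
tool_pos: [378.5, -291.2, 231.3]
tool_rot: [-2.224, -2.219, 0.0]
contact_force: [0.5, -0.5, -0.3]
grip_width: 85.1
grip_force: 0.0
time_s: 2.65
tool_pos: [543.2, 3.3, 231.2]
tool_rot: [-2.224, -2.219, 0.001]
contact_force: [0.0, 0.2, -0.0]
grip_width: 85.1
grip_force: 0.0
t 2.65 pos [543.22   3.33 231.16] x [ 0.  1. -0.] y [ 1. -0. -0.] z [-0. -0. -1.] q [ 0.31  0.36 -0.55  1.74  0.21  1.1  -0.31] w 85.08812891070347 gf 0.0 F [ 0.01  0.22 -0.01]
[311.66666667 208.50617284] [304 204  15  11  81] [544.92567494  -9.28912269 122.        ]
[294.99545455 229.09545455] [286 220  19  18 220] [538.42632482  72.20575808 122.        ]
[278.80054645 245.45081967] [268 236  23  20 366] [539.63898616 137.00766229 122.        ]
[265.17910448 265.92537313] [254 256  24  21 402] [527.97551338 202.7395403  122.        ]
[303.14285714 288.0952381 ] [300 283   8  12  63] [416.71668017 192.26380351 122.        ]
[226.13347023 305.28952772] [214 294  26  24 487] [531.31539803 335.20443365 122.        ]
```

View pics/s1.png

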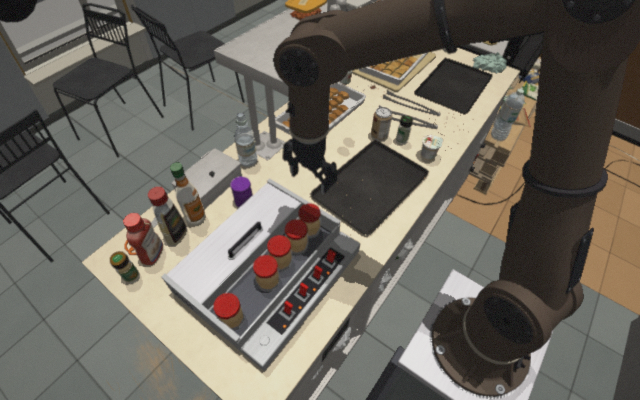

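Gripper is over the rightmost jar; the jar positions agree across both views. Descend and grip.

```bash
python3 -m pendant '[[0,-0.1,1.7,0,0,0,8.5],[0,0,1.7,0,0,0,8.5],[0,0,1.7,0,0,0,8.5],[0,0,1.7,0,0,0,8.5],[0,0,1.7,0,0,0,8.5],[0,0,1.7,0,0,0,8.5],[0,0,1.7,0,0,0,8.5],[0,0,1.4,0,0,0,8.5],[0,0,0.7,0,0,0,8.5],[0,0,0,0,0,0,8.5]]'
python3 -m pendant '[[0,0,0,0,0,0,4],[0,0,0,0,0,0,4],[0,0,0,0,0,0,4],[0,0,0,0,0,0,4],[0,0,0,0,0,0,4],[0,0,0,0,0,0,4],[0,0,0,0,0,0,4],[0,0,0,0,0,0,4],[0,0,0,0,0,0,4],[0,0,0,0,0,0,4]]' 50
```

```text
time_s: 3.53
tool_pos: [540.7, 1.6, 89.8]
tool_rot: [-2.222, -2.218, 0.003]
contact_force: [-0.7, -0.4, 0.4]
grip_width: 85.0
grip_force: 0.0
time_s: 4.37
tool_pos: [542.4, 2.0, 92.5]
tool_rot: [2.223, 2.218, 0.002]
contact_force: [-2.3, -0.5, 6.2]
grip_width: 59.9
grip_force: 53.7
```

Gripped. Carry to slot A at (550,−385).

```bash
python3 -m pendant '[[0,0,-1.5,0,0,0,4],[0,0,-2.5,0,0,0,4],[0,0,-2.5,0,0,0,4],[0,0,-2.5,0,0,0,4],[-1,0,-1.5,0,0,0,4],[-2,0,0,0,0,0,4],[-3,0,0,0,0,0,4],[-3,0,0,0,0,0,4],[-3,0,0,0,0,0,4],[-3,0,0,0,0,0,4]]'
python3 -m pendant '[[-3,0.8,0,0,0,0,4],[-3,0,0,0,0,0,4],[-3,0,0,0,0,0,4],[-3,0,0,0,0,0,4],[-3,0,0,0,0,0,4],[-3,0,0,0,0,0,4],[-3,0,0,0,0,0,4],[-2,0,0,0,0,0,4],[-0.7,0,0,0,0,0,4],[0,0,0,0,0,0,4]]'
python3 -m pendant '[[0,0,1.5,0,0,0,4],[0,0,2,0,0,0,4],[0,0,2,0,0,0,4],[0,0,2,0,0,0,4],[0,0,2,0,0,0,4],[0,0,2,0,0,0,4],[0,0,1,0,0,0,4],[0,0,0.7,0,0,0,4],[0,0,0.4,0,0,0,4],[0,0,0,0,0,0,4]]'
```

```text
time_s: 5.2
tool_pos: [541.2, -149.5, 196.7]
tool_rot: [2.223, 2.219, -0.0]
contact_force: [0.9, -0.3, -3.1]
grip_width: 59.5
grip_force: 55.3
time_s: 6.03
tool_pos: [547.9, -387.8, 195.9]
tool_rot: [-2.228, -2.215, 0.002]
contact_force: [0.6, 0.5, -2.8]
grip_width: 59.4
grip_force: 55.2
time_s: 6.87
tool_pos: [549.2, -384.5, 60.3]
tool_rot: [-2.223, -2.22, -0.0]
contact_force: [-0.6, 0.4, -2.4]
grip_width: 59.6
grip_force: 55.2
```

```bash
python3 -m pendant '[[0,0,0.2,0,0,0,4],[0,0,0.2,0,0,0,4],[0,0,0.1,0,0,0,4],[0,0,0,0,0,0,4],[0,0,0,0,0,0,4],[0,0,0,0,0,0,4],[0,0,0,0,0,0,4],[0,0,0,0,0,0,4],[0,0,0,0,0,0,4],[0,0,0,0,0,0,4]]'
```

```text
time_s: 7.7
tool_pos: [549.0, -385.1, 55.3]
tool_rot: [2.224, 2.219, -0.0]
contact_force: [0.2, 0.2, -2.8]
grip_width: 59.5
grip_force: 55.2
```

```bash
python3 -m pendant '[[0,0,0.1,0,0,0,4],[0,0,0.1,0,0,0,4],[0,0,0,0,0,0,4],[0,0,0,0,0,0,4],[0,0,0,0,0,0,4],[0,0,0,0,0,0,4],[0,0,0,0,0,0,4],[0,0,0,0,0,0,4],[0,0,0,0,0,0,4],[0,0,0,0,0,0,4]]'
```

```text
time_s: 8.53
tool_pos: [549.2, -385.3, 54.6]
tool_rot: [2.223, 2.218, -0.0]
contact_force: [-3.3, 1.6, 8.6]
grip_width: 59.6
grip_force: 56.3
```

Contact occurred at z 54.6, as expected (grip z minus 38). Release, rise, and recheck the jars.

```bash
python3 -m pendant '[[0,0,0,0,0,0,7.4],[0,0,0,0,0,0,7.4],[0,0,0,0,0,0,7.4],[0,0,0,0,0,0,7.4],[0,0,-1,0,0,0,7.4],[0,0,-2,0,0,0,7.4],[0,0,-3,0,0,0,7.4],[0,0,-3,0,0,0,8],[1,0,-3,0,0,0,8.5],[2,0,-2.6,0,0,0,8.5]]'
python3 -m pendant '[[3,0,0,0,0,0,8.5],[3,0,0,0,0,0,8.5],[3,0,0,0,0,0,8.5],[3,0,0,0,0,0,8.5],[3,0,0,0,0,0,8.5],[3,0,0,0,0,0,8.5],[3,0,0,0,0,0,8.5],[3,0,0,0,0,0,8.5],[2,0,0,0,0,0,8.5],[0,0,0,0,0,0,8.5]]'
cat > jars.py <<'E'
from h import *
np.set_printoptions(precision=1,suppress=True)
f=grab("top")
for c,s in comps(redmask(f),60):
    p=onz(f,[c],126)[0]
    print("jar",s[4],p if p[1]>-40 else onz(f,[c],88)[0])
print("tcp",r.observe()["tool_pos"])
E
python3 jars.py
```

```text
time_s: 9.37
tool_pos: [548.6, -357.7, 201.9]
tool_rot: [2.226, 2.213, -0.001]
contact_force: [0.5, -0.8, -0.2]
grip_width: 84.8
grip_force: 0.0
time_s: 10.2
tool_pos: [549.9, -89.0, 200.6]
tool_rot: [-2.215, -2.227, -0.004]
contact_force: [-0.5, 0.3, -0.1]
grip_width: 85.1
grip_force: 0.0
jar 297 [538.4 134.5 126. ]
jar 283 [529.6 331.4 126. ]
jar 294 [536.   67.9 126. ]
jar 274 [ 548.3 -383.4   88. ]
jar 290 [527.2 199.8 126. ]
tcp [549.9 -92.1 200.4]
```

```bash
python3 -m pendant '[[2,-0.4,0,0,0,0,8.5],[3,-0.4,0,0,0,0,8.5],[3,-0.4,0,0,0,0,8.5],[3,-0.2,0,0,0,0,8.5],[3,0,0,0,0,0,8.5],[2.2,0,0,0,0,0,8.5],[0,0,1,0,0,0,8.5],[0,0,1.5,0,0,0,8.5],[0,0,1.5,0,0,0,8.5],[0,0,1,0,0,0,8.5]]'
python3 -m pendant '[[0,0,1.5,0,0,0,8.5],[0,0,2,0,0,0,8.5],[0,0,1.5,0,0,0,8.5],[0,0,0.8,0,0,0,8.5],[0,0,0.2,0,0,0,8.5],[0,0,0,0,0,0,8.5],[0,0,0,0,0,0,8.5],[0,0,0,0,0,0,4],[0,0,0,0,0,0,4],[0,0,0,0,0,0,4]]'
python3 -m pendant '[[0,0,0,0,0,0,4],[0,0,0,0,0,0,4],[0,0,0,0,0,0,4],[0,0,0,0,0,0,4],[0,0,0,0,0,0,4],[0,0,0,0,0,0,4],[0,0,0,0,0,0,4],[0,0,0,0,0,0,4],[0,0,0,0,0,0,4],[0,0,0,0,0,0,4]]'
```

```text
time_s: 11.08
tool_pos: [535.9, 65.2, 148.2]
tool_rot: [2.225, 2.217, -0.002]
contact_force: [-0.2, 0.6, -0.1]
grip_width: 84.8
grip_force: 0.0
time_s: 11.92
tool_pos: [536.9, 67.0, 90.6]
tool_rot: [2.223, 2.218, 0.002]
contact_force: [-1.4, -0.6, 6.8]
grip_width: 60.0
grip_force: 53.6
time_s: 12.75
tool_pos: [536.9, 67.0, 90.6]
tool_rot: [2.223, 2.218, 0.003]
contact_force: [-0.9, -1.4, 6.1]
grip_width: 60.1
grip_force: 53.6
```

```bash
python3 -m pendant '[[0,0,-1.5,0,0,0,4],[0,0,-2.5,0,0,0,4],[0,0,-2.5,0,0,0,4],[0,0,-2.5,0,0,0,4],[-1,0,-1.5,0,0,0,4],[-2,0,0,0,0,0,4],[-3,0,0,0,0,0,4],[-3,0,0,0,0,0,4],[-3,0,0,0,0,0,4],[-3,0,0,0,0,0,4]]'
python3 -m pendant '[[-3,-1.2,0,0,0,0,4],[-3,-1.2,0,0,0,0,4],[-3,-1.2,0,0,0,0,4],[-3,-1.2,0,0,0,0,4],[-3,-1.2,0,0,0,0,4],[-3,-1.2,0,0,0,0,4],[-3,-1.2,0,0,0,0,4],[-3,-1.3,0,0,0,0,4],[-3,0,0,0,0,0,4],[-2.1,0,0,0,0,0,4]]'
python3 -m pendant '[[0,0,0.5,0,0,0,4],[0,0,2,0,0,0,4],[0,0,2.5,0,0,0,4],[0,0,2.5,0,0,0,4],[0,0,2.5,0,0,0,4],[0,0,1.5,0,0,0,4],[0,0,1,0,0,0,4],[0,0,0.7,0,0,0,4],[0,0,0.5,0,0,0,4],[0,0,0,0,0,0,4]]'
```

```text
time_s: 13.58
tool_pos: [535.2, -84.4, 194.5]
tool_rot: [2.223, 2.219, -0.0]
contact_force: [0.6, -1.5, -3.1]
grip_width: 59.7
grip_force: 56.0
time_s: 14.42
tool_pos: [436.1, -377.2, 194.4]
tool_rot: [2.227, 2.215, -0.003]
contact_force: [0.7, -0.4, -2.4]
grip_width: 59.9
grip_force: 56.0
time_s: 15.25
tool_pos: [438.0, -373.7, 57.0]
tool_rot: [-2.223, -2.219, 0.0]
contact_force: [-0.5, -1.2, -3.2]
grip_width: 59.8
grip_force: 56.0
```

```bash
python3 -m pendant '[[0,0,0.2,0,0,0,4],[0,0,0.2,0,0,0,4],[0,0,0.1,0,0,0,4],[0,0,0,0,0,0,4],[0,0,0,0,0,0,4],[0,0,0,0,0,0,4],[0,0,0,0,0,0,4],[0,0,0,0,0,0,4],[0,0,0,0,0,0,4],[0,0,0,0,0,0,4]]'
python3 -m pendant '[[0,0,0,0,0,0,7.4],[0,0,0,0,0,0,7.4],[0,0,0,0,0,0,7.4],[0,0,0,0,0,0,7.4],[0,0,-1,0,0,0,7.4],[0,0,-2,0,0,0,7.4],[0,0,-3,0,0,0,7.4],[0,0,-3,0,0,0,8],[1,0,-3,0,0,0,8.5],[2,0,-2.6,0,0,0,8.5]]'
python3 -m pendant '[[3,1,0,0,0,0,8.5],[3,1,0,0,0,0,8.5],[3,1,0,0,0,0,8.5],[3,1,0,0,0,0,8.5],[3,1,0,0,0,0,8.5],[3,1,0,0,0,0,8.5],[3,1,0,0,0,0,8.5],[3,1,0,0,0,0,8.5],[3,1,0,0,0,0,8.5],[2,0.8,0,0,0,0,8.5]]'
python3 jars.py
```

```text
time_s: 16.08
tool_pos: [438.3, -374.1, 52.7]
tool_rot: [2.223, 2.218, 0.0]
contact_force: [-0.7, -0.5, 3.4]
grip_width: 60.0
grip_force: 56.6
time_s: 16.92
tool_pos: [437.8, -345.8, 200.9]
tool_rot: [2.226, 2.214, -0.001]
contact_force: [1.3, 0.7, 0.6]
grip_width: 85.3
grip_force: 0.0
time_s: 17.75
tool_pos: [537.2, -50.4, 199.3]
tool_rot: [2.221, 2.222, 0.002]
contact_force: [0.1, 0.2, -1.3]
grip_width: 85.4
grip_force: 0.0
jar 294 [538.4 134.5 126. ]
jar 280 [529.8 331.4 126. ]
jar 274 [ 548.3 -383.4   88. ]
jar 294 [527.2 199.8 126. ]
jar 281 [ 437.5 -372.2   88. ]
tcp [538.5 -46.3 199.6]
```

```bash
python3 -m pendant '[[2.5,0,0,0,0,0,8.5],[3,0,0,0,0,0,8.5],[3,0,0,0,0,0,8.5],[3,0,0,0,0,0,8.5],[3,0,0,0,0,0,8.5],[3,0,0,0,0,0,8.5],[0.7,0,1,0,0,0,8.5],[0,0,1.5,0,0,0,8.5],[0,0,1.5,0,0,0,8.5],[0,0,1,0,0,0,8.5]]'; python3 st.py
```

```text
time_s: 18.63
tool_pos: [536.6, 127.5, 147.5]
tool_rot: [-2.223, -2.219, 0.002]
contact_force: [0.4, -0.4, -0.1]
grip_width: 85.3
grip_force: 0.0
t 18.6333 pos [536.61 127.51 147.46] x [ 0.  1. -0.] y [ 1. -0. -0.] z [-0. -0. -1.] q [ 0.08  0.47 -0.56  1.82  0.3   0.94 -0.61] w 85.31961163012741 gf 0.0 F [ 0.37 -0.35 -0.15]
```

```bash
python3 -m pendant '[[0.65,0.15,1.5,0,0,0,8.5],[0,0,2,0,0,0,8.5],[0,0,1.5,0,0,0,8.5],[0,0,0.6,0,0,0,8.5],[0,0,0.2,0,0,0,8.5],[0,0,0,0,0,0,8.5],[0,0,0,0,0,0,4],[0,0,0,0,0,0,4],[0,0,0,0,0,0,4],[0,0,0,0,0,0,4]]'
```

```text
time_s: 19.47
tool_pos: [539.5, 134.6, 91.8]
tool_rot: [2.223, 2.218, 0.003]
contact_force: [-0.4, -1.7, 7.6]
grip_width: 60.1
grip_force: 53.5
```

```bash
python3 -m pendant '[[0,0,-1.5,0,0,0,4],[0,0,-2.5,0,0,0,4],[0,0,-2.5,0,0,0,4],[0,0,-2.5,0,0,0,4],[-1,0,-1.5,0,0,0,4],[-2,0,0,0,0,0,4],[-3,0,0,0,0,0,4],[-3,0,0,0,0,0,4],[-3,0,0,0,0,0,4],[-3,0,0,0,0,0,4]]'
python3 -m pendant '[[-3,0.2,0,0,0,0,4],[-3,0.2,0,0,0,0,4],[-3,0.2,0,0,0,0,4],[-3,0.2,0,0,0,0,4],[-3,0.2,0,0,0,0,4],[-3,0.2,0,0,0,0,4],[-3,0.2,0,0,0,0,4],[-3,0.2,0,0,0,0,4],[-2.3,0.4,0,0,0,0,4],[-1.2,0,0,0,0,0,4]]'
python3 -m pendant '[[0,0,0.5,0,0,0,4],[0,0,2,0,0,0,4],[0,0,2.5,0,0,0,4],[0,0,2.5,0,0,0,4],[0,0,2.5,0,0,0,4],[0,0,1.5,0,0,0,4],[0,0,1,0,0,0,4],[0,0,0.7,0,0,0,4],[0,0,0.5,0,0,0,4],[0,0,0,0,0,0,4]]'
```

```text
time_s: 20.3
tool_pos: [537.8, -17.0, 195.6]
tool_rot: [2.223, 2.219, -0.0]
contact_force: [1.0, -0.2, -4.6]
grip_width: 59.7
grip_force: 56.3
time_s: 21.13
tool_pos: [557.0, -294.9, 195.1]
tool_rot: [2.228, 2.214, -0.002]
contact_force: [-0.3, -0.8, -4.5]
grip_width: 59.6
grip_force: 56.2
time_s: 21.97
tool_pos: [557.7, -290.1, 58.1]
tool_rot: [-2.223, -2.219, -0.0]
contact_force: [0.2, 0.4, -4.2]
grip_width: 59.9
grip_force: 56.1
```

```bash
python3 -m pendant '[[0,0,0.2,0,0,0,4],[0,0,0.2,0,0,0,4],[0,0,0.1,0,0,0,4],[0,0,0,0,0,0,4],[0,0,0,0,0,0,4],[0,0,0,0,0,0,4],[0,0,0,0,0,0,4],[0,0,0,0,0,0,4],[0,0,0,0,0,0,4],[0,0,0,0,0,0,4]]'
python3 -m pendant '[[0,0,0,0,0,0,7.4],[0,0,0,0,0,0,7.4],[0,0,0,0,0,0,7.4],[0,0,0,0,0,0,7.4],[0,0,-1,0,0,0,7.4],[0,0,-2,0,0,0,7.4],[0,0,-3,0,0,0,7.4],[0,0,-3,0,0,0,8],[1,0,-3,0,0,0,8.5],[2,0,-2.6,0,0,0,8.5]]'
python3 -m pendant '[[3,-0.3,0,0,0,0,8.5],[3,-0.3,0,0,0,0,8.5],[3,-0.3,0,0,0,0,8.5],[3,-0.3,0,0,0,0,8.5],[3,-0.3,0,0,0,0,8.5],[3,-0.3,0,0,0,0,8.5],[3,-0.3,0,0,0,0,8.5],[3,-0.3,0,0,0,0,8.5],[3,-0.3,0,0,0,0,8.5],[2,-0.3,0,0,0,0,8.5]]'
python3 jars.py
```

```text
time_s: 22.8
tool_pos: [558.1, -290.8, 53.8]
tool_rot: [2.223, 2.218, 0.0]
contact_force: [-0.6, 0.0, 4.4]
grip_width: 59.8
grip_force: 57.0
time_s: 23.63
tool_pos: [557.5, -263.2, 201.9]
tool_rot: [2.227, 2.213, -0.001]
contact_force: [0.2, -0.1, -0.6]
grip_width: 85.0
grip_force: 0.0
time_s: 24.47
tool_pos: [527.9, 32.9, 200.3]
tool_rot: [2.221, 2.222, 0.002]
contact_force: [1.3, 0.9, 0.2]
grip_width: 85.3
grip_force: 0.0
jar 277 [ 557.4 -288.9   88. ]
jar 283 [529.7 331.4 126. ]
jar 273 [ 548.3 -383.5   88. ]
jar 93 [522.9 216.2 126. ]
jar 280 [ 437.2 -372.2   88. ]
tcp [527.2  37.  200.6]
```

```bash
python3 -m pendant '[[2.5,0,0,0,0,0,8.5],[3,0,0,0,0,0,8.5],[3,0,0,0,0,0,8.5],[3,0,0,0,0,0,8.5],[3,0,0,0,0,0,8.5],[2,0,0,0,0,0,8.5],[0.6,0,1,0,0,0,8.5],[0,0,1.5,0,0,0,8.5],[0,0,1.2,0,0,0,8.5],[0,0,0.6,0,0,0,8.5]]'
python3 - <<'E'
from h import *
f=grab("scene"); cv2.imwrite("pics/s2.png",f["color"][100:360,150:450][:,:,::-1].repeat(2,0).repeat(2,1))
for c,s in comps(redmask(f),60): print(c,s,onz(f,[c],122)[0])
E
```

```text
time_s: 25.35
tool_pos: [528.1, 198.7, 154.4]
tool_rot: [-2.225, -2.218, 0.004]
contact_force: [-0.8, -0.3, 0.7]
grip_width: 85.3
grip_force: 0.0
[377.72781065 144.49704142] [370 138  17  13 169] [ 532.93508604 -344.1606896   122.        ]
[360.77083333 159.109375  ] [352 152  18  14 192] [ 540.65015704 -254.70979947  122.        ]
[405.12290503 161.11731844] [396 155  19  13 179] [ 426.66943255 -332.19884534  122.        ]
[330.83823529 254.86764706] [328 249   8  13  68] [417.1685513   78.23365548 122.        ]
[267.01538462 259.63076923] [260 256  13   9  65] [536.13997156 186.63845422 122.        ]
[226.412 305.446] [214 294  26  24 500] [530.53201084 335.07884315 122.        ]
[287.85294118 306.52941176] [285 301   8  13  68] [416.24428823 250.05016182 122.        ]
```

View pics/s2.png

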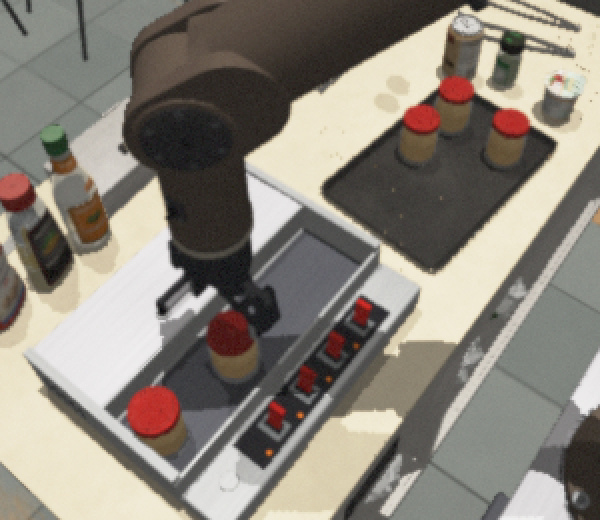

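Three jars stand on the tray, and the gripper is straddling the fourth, at crop (232,345). Go down.

```bash
python3 -m pendant '[[0.1,-0.05,1.8,0,0,0,8.5],[0,0,2,0,0,0,8.5],[0,0,1.5,0,0,0,8.5],[0,0,0.8,0,0,0,8.5],[0,0,0.3,0,0,0,8.5],[0,0,0,0,0,0,8.5],[0,0,0,0,0,0,4],[0,0,0,0,0,0,4],[0,0,0,0,0,0,4],[0,0,0,0,0,0,4]]'
```

```text
time_s: 26.23
tool_pos: [528.8, 201.8, 93.6]
tool_rot: [2.223, 2.219, 0.002]
contact_force: [-1.4, -1.1, 5.2]
grip_width: 60.0
grip_force: 52.8
```

```bash
python3 -m pendant '[[0,0,-1.5,0,0,0,4],[0,0,-2.5,0,0,0,4],[0,0,-2.5,0,0,0,4],[0,0,-2.5,0,0,0,4],[-1,0,-1.5,0,0,0,4],[-2,0,0,0,0,0,4],[-3,0,0,0,0,0,4],[-3,0,0,0,0,0,4],[-3,0,0,0,0,0,4],[-3,0,0,0,0,0,4]]'
python3 -m pendant '[[-3.4,-0.8,0,0,0,0,4],[-3.4,-0.8,0,0,0,0,4],[-3.4,-0.8,0,0,0,0,4],[-3.4,-0.8,0,0,0,0,4],[-3.4,-0.8,0,0,0,0,4],[-3.4,-0.8,0,0,0,0,4],[-3.4,-0.8,0,0,0,0,4],[-3.4,-0.8,0,0,0,0,4],[-3.4,-0.8,0,0,0,0,4],[-2.6,-0.8,0,0,0,0,4]]'
python3 -m pendant '[[0,0,0,0,0,0,4],[0,0,2,0,0,0,4],[0,0,2.5,0,0,0,4],[0,0,2.5,0,0,0,4],[0,0,2.5,0,0,0,4],[0,0,1.5,0,0,0,4],[0,0,1,0,0,0,4],[0,0,0.8,0,0,0,4],[0,0,0.6,0,0,0,4],[0,0,0,0,0,0,4]]'
```

```text
time_s: 27.07
tool_pos: [527.6, 50.1, 197.8]
tool_rot: [2.223, 2.219, 0.0]
contact_force: [0.5, -0.4, -3.0]
grip_width: 59.9
grip_force: 55.1
time_s: 27.9
tool_pos: [446.1, -283.5, 197.8]
tool_rot: [2.225, 2.216, -0.001]
contact_force: [0.8, -1.2, -3.0]
grip_width: 59.5
grip_force: 55.1
time_s: 28.73
tool_pos: [447.2, -280.2, 62.9]
tool_rot: [-2.223, -2.219, 0.0]
contact_force: [-0.1, 0.3, -2.5]
grip_width: 60.0
grip_force: 55.1
```

```bash
python3 -m pendant '[[0,0,0.3,0,0,0,4],[0,0,0.3,0,0,0,4],[0,0,0.1,0,0,0,4],[0,0,0.05,0,0,0,4],[0,0,0,0,0,0,4],[0,0,0,0,0,0,4],[0,0,0,0,0,0,4],[0,0,0,0,0,0,4],[0,0,0,0,0,0,4],[0,0,0,0,0,0,4]]'
python3 -m pendant '[[0,0,0,0,0,0,7.4],[0,0,0,0,0,0,7.4],[0,0,0,0,0,0,7.4],[0,0,0,0,0,0,7.4],[0,0,-1,0,0,0,7.4],[0,0,-2,0,0,0,7.4],[0,0,-3,0,0,0,7.4],[0,0,-3,0,0,0,8],[1,0,-3,0,0,0,8.5],[2,0,-2.6,0,0,0,8.5]]'
python3 -m pendant '[[3,0.8,0,0,0,0,8.5],[3,0.8,0,0,0,0,8.5],[3,0.8,0,0,0,0,8.5],[3,0.8,0,0,0,0,8.5],[3,0.8,0,0,0,0,8.5],[3,0.8,0,0,0,0,8.5],[3,0.8,0,0,0,0,8.5],[3,0.8,0,0,0,0,8.5],[3,0.8,0,0,0,0,8.5],[2,0.8,0,0,0,0,8.5]]'
python3 jars.py
```

```text
time_s: 29.57
tool_pos: [447.2, -280.4, 55.9]
tool_rot: [2.224, 2.219, -0.0]
contact_force: [0.0, -0.6, -3.8]
grip_width: 59.7
grip_force: 55.1
time_s: 30.4
tool_pos: [447.2, -252.2, 204.5]
tool_rot: [2.226, 2.214, -0.0]
contact_force: [0.3, 0.0, 1.1]
grip_width: 84.8
grip_force: 0.0
time_s: 31.23
tool_pos: [527.9, 43.0, 202.9]
tool_rot: [-2.221, -2.222, -0.002]
contact_force: [0.5, 0.2, 0.4]
grip_width: 84.8
grip_force: 0.0
jar 278 [ 557.2 -288.9   88. ]
jar 286 [529.9 331.5 126. ]
jar 273 [ 548.5 -383.5   88. ]
jar 285 [ 446.3 -280.8   88. ]
jar 281 [ 437.4 -372.2   88. ]
tcp [529.2  47.  203.2]
```

```bash
python3 -m pendant '[[2.5,0.1,0,0,0,0,8.5],[3.2,0.1,0,0,0,0,8.5],[3.2,0.1,0,0,0,0,8.5],[3.2,0,0,0,0,0,8.5],[3.2,0,0,0,0,0,8.5],[3.2,0,0,0,0,0,8.5],[3.2,0,0,0,0,0,8.5],[3.2,0,0,0,0,0,8.5],[3,0,0,0,0,0,8.5],[1.3,0,0,0,0,0,8.5]]'
python3 -m pendant '[[0,0,0,0,0,0,8.5],[0,0,1,0,0,0,8.5],[0,0,1,0,0,0,8.5],[0,0,1,0,0,0,8.5],[0,0,1,0,0,0,8.5],[0,0,1,0,0,0,8.5],[0,0,0,0,0,0,8.5],[0,0,0,0,0,0,8.5],[0,0,0,0,0,0,8.5],[0,0,0,0,0,0,8.5]]'
```

```text
time_s: 32.12
tool_pos: [530.1, 336.1, 202.7]
tool_rot: [-2.218, -2.222, -0.003]
contact_force: [-1.1, -0.0, 0.4]
grip_width: 85.2
grip_force: 0.0
time_s: 32.95
tool_pos: [531.7, 331.8, 152.4]
tool_rot: [2.224, 2.219, 0.001]
contact_force: [-0.7, -0.2, 0.5]
grip_width: 85.2
grip_force: 0.0
```

```bash
python3 -m pendant '[[0,-0.15,1.8,0,0,0,8.5],[0,0,2,0,0,0,8.5],[0,0,1.5,0,0,0,8.5],[0,0,0.7,0,0,0,8.5],[0,0,0.2,0,0,0,8.5],[0,0,0,0,0,0,8.5],[0,0,0,0,0,0,4],[0,0,0,0,0,0,4],[0,0,0,0,0,0,4],[0,0,0,0,0,0,4]]'
```

```text
time_s: 33.78
tool_pos: [530.6, 332.1, 91.3]
tool_rot: [2.224, 2.219, 0.003]
contact_force: [-1.0, -0.6, 5.9]
grip_width: 59.6
grip_force: 52.8
```

```bash
python3 -m pendant '[[0,0,-1.5,0,0,0,4],[0,0,-2.5,0,0,0,4],[0,0,-2.5,0,0,0,4],[0,0,-2.5,0,0,0,4],[-1,0,-1.5,0,0,0,4],[-2,0,0,0,0,0,4],[-3,0,0,0,0,0,4],[-3,0,0,0,0,0,4],[-3,0,0,0,0,0,4],[-3,0,0,0,0,0,4]]'
python3 -m pendant '[[-3.4,0.2,0,0,0,0,4],[-3.4,0.2,0,0,0,0,4],[-3.4,0.2,0,0,0,0,4],[-3.4,0.2,0,0,0,0,4],[-3.4,0.2,0,0,0,0,4],[-3.4,0.2,0,0,0,0,4],[-3.4,0.2,0,0,0,0,4],[-3.4,0.2,0,0,0,0,4],[-3.4,0.2,0,0,0,0,4],[-3.4,0.2,0,0,0,0,4]]'
python3 -m pendant '[[-2.7,0.4,0,0,0,0,4],[-1.5,0,0,0,0,0,4],[0,0,0,0,0,0,4],[0,0,1.5,0,0,0,4],[0,0,2.5,0,0,0,4],[0,0,2.5,0,0,0,4],[0,0,2.5,0,0,0,4],[0,0,1.5,0,0,0,4],[0,0,1,0,0,0,4],[0,0,0,0,0,0,4]]'
```

```text
time_s: 34.62
tool_pos: [529.2, 179.0, 194.6]
tool_rot: [2.224, 2.218, -0.001]
contact_force: [-0.3, -0.3, -2.1]
grip_width: 59.8
grip_force: 54.9
time_s: 35.45
tool_pos: [547.9, -161.1, 194.7]
tool_rot: [-2.224, -2.218, 0.001]
contact_force: [1.0, 0.6, -1.6]
grip_width: 59.9
grip_force: 54.9
time_s: 36.28
tool_pos: [551.2, -200.0, 77.8]
tool_rot: [-2.221, -2.217, 0.003]
contact_force: [-0.9, -0.3, -2.1]
grip_width: 59.9
grip_force: 54.8
```

```bash
python3 -m pendant '[[0,0,1,0,0,0,4],[0,0,0.8,0,0,0,4],[0,0,0.4,0,0,0,4],[0,0,0.2,0,0,0,4],[0,0,0.1,0,0,0,4],[0,0,0.1,0,0,0,4],[0,0,0,0,0,0,4],[0,0,0,0,0,0,4],[0,0,0,0,0,0,4],[0,0,0,0,0,0,4]]'
python3 -m pendant '[[0,0,0,0,0,0,7.4],[0,0,0,0,0,0,7.4],[0,0,0,0,0,0,7.4],[0,0,0,0,0,0,7.4],[0,0,-1,0,0,0,7.4],[0,0,-2,0,0,0,7.4],[0,0,-3,0,0,0,7.4],[0,0,-3,0,0,0,6],[0,0,-3,0,0,0,3],[0,0,-2.6,0,0,0,0]]'
python3 -m pendant '[[1.5,-1.2,0,0,0,0,0],[2.5,-1.2,0,0,0,0,0],[2.5,-1.2,0,0,0,0,0],[2.5,-1.2,0,0,0,0,0],[2.5,-1.2,0,0,0,0,0],[2.5,-1.2,0,0,0,0,0],[2.5,-1.2,0,0,0,0,0],[2.5,-1.2,0,0,0,0,0],[1,-1.2,0,0,0,0,0],[0,-1.2,0,0,0,0,0]]'
python3 st.py
python3 - <<'E'
from h import *
f=grab("top"); cv2.imwrite("pics/t3.png",cv2.resize(f["color"][145:285,150:450],None,fx=2.66,fy=2.66,interpolation=cv2.INTER_CUBIC)[:,:,::-1])
for c,s in comps(redmask(f)): print(s[4],onz(f,[c],88 if s[4]>60 else 85)[0])
E
```

```text
time_s: 37.12
tool_pos: [553.0, -200.7, 54.0]
tool_rot: [2.224, 2.219, 0.0]
contact_force: [0.4, -0.1, -1.9]
grip_width: 59.8
grip_force: 54.9
time_s: 37.95
tool_pos: [553.2, -200.4, 202.8]
tool_rot: [2.222, 2.219, 0.002]
contact_force: [1.1, -0.6, 0.4]
grip_width: 38.3
grip_force: 0.0
time_s: 38.78
tool_pos: [432.7, 2.2, 200.6]
tool_rot: [2.218, 2.224, 0.002]
contact_force: [0.2, -0.7, -0.4]
grip_width: -0.3
grip_force: 0.0
t 38.7833 pos [432.66   2.22 200.57] x [-0.  1.  0.] y [1. 0. 0.] z [ 0.  0. -1.] q [ 0.43  0.22 -0.65  2.02  0.16  0.95 -0.3 ] w -0.31836897526090613 gf 0.0 F [ 0.17 -0.65 -0.43]
276 [ 557.24318245 -289.01892668   88.        ]
282 [ 552.23237551 -199.08572818   88.        ]
275 [ 548.44049388 -383.46073452   88.        ]
283 [ 446.29720355 -280.6303055    88.        ]
279 [ 437.34216194 -372.0948242    88.        ]
20 [428.53828488 235.60921867  85.        ]
18 [428.4323631  175.11763886  85.        ]
```

View pics/t3.png

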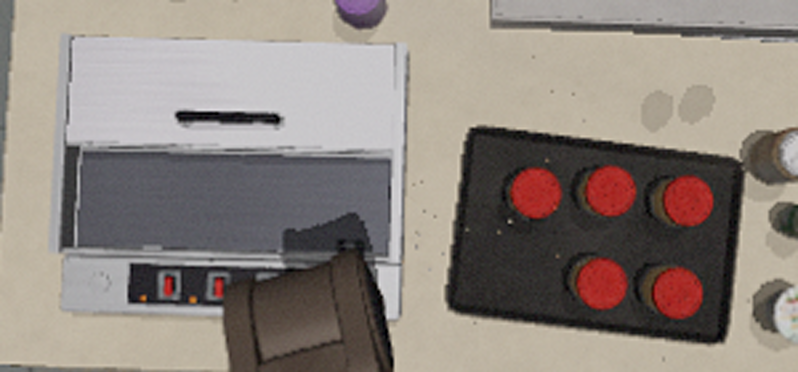

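All five jars stand on the tray (lids at crop (535,193), (610,190), (688,201), (600,283), (677,293)), and the well is empty. Next: drag the switches at x≈429, z≈86.

```bash
python3 -m pendant '[[0,-0.4,1,0,0,0,0],[0,0,2,0,0,0,0],[0,0,2,0,0,0,0],[0,0,2,0,0,0,0],[0,0,2,0,0,0,0],[0,0,1.3,0,0,0,0],[0,0,0.8,0,0,0,0],[0,0,0.4,0,0,0,0],[0,0,0,0,0,0,0],[0,0,0,0,0,0,0]]'
```

```text
time_s: 39.67
tool_pos: [429.7, -0.7, 85.3]
tool_rot: [2.224, 2.218, 0.0]
contact_force: [-0.2, -0.1, 0.4]
grip_width: 0.3
grip_force: 0.0
```

```bash
python3 -m pendant '[[1.5,0,0,0,0,0,0],[1.5,0,0,0,0,0,0],[1.5,0,0,0,0,0,0],[1.5,0,0,0,0,0,0],[1.5,0,0,0,0,0,0],[1.5,0,0,0,0,0,0],[1.5,0,0,0,0,0,0],[1.5,0,0,0,0,0,0],[1.5,0,0,0,0,0,0],[1.5,0,0,0,0,0,0]]'
python3 -m pendant '[[1.5,0,0,0,0,0,0],[1.5,0,0,0,0,0,0],[1.5,0,0,0,0,0,0],[1.5,0,0,0,0,0,0],[1.5,0,0,0,0,0,0],[1.5,0,0,0,0,0,0],[1.5,0,0,0,0,0,0],[1.5,0,0,0,0,0,0],[1,0,0,0,0,0,0],[0.5,0,0,0,0,0,0]]'
python3 -m pendant '[[0,0,0,0,0,0,0],[0,0,-1,0,0,0,0],[0,0,-2,0,0,0,0],[0,0,-2.5,0,0,0,0],[0,0,-2.5,0,0,0,0],[0,0,-2.5,0,0,0,0],[0,0,-1,0,0,0,0],[0,0,0,0,0,0,0],[0,0,0,0,0,0,0],[0,0,0,0,0,0,0]]'
python3 - <<'E'
from h import *
f=grab("scene"); cv2.imwrite("pics/s4.png",f["color"][170:350,190:390][:,:,::-1].repeat(3,0).repeat(3,1))
for c,s in comps(redmask(f),20): print(c,s)
f=grab("top")
for c,s in comps(redmask(f),5): print("top",s[4],c,onz(f,[c],75)[0])
E
```

```text
time_s: 40.5
tool_pos: [430.3, 150.5, 85.8]
tool_rot: [2.223, 2.218, 0.002]
contact_force: [-1.0, -0.4, 0.3]
grip_width: 0.1
grip_force: 0.0
time_s: 41.33
tool_pos: [430.2, 286.4, 85.7]
tool_rot: [-2.222, -2.22, -0.003]
contact_force: [0.5, -0.8, -0.1]
grip_width: 0.1
grip_force: 0.0
time_s: 42.17
tool_pos: [429.5, 283.6, 198.8]
tool_rot: [2.224, 2.218, -0.003]
contact_force: [-0.4, -0.5, -1.0]
grip_width: -0.0
grip_force: 0.0
[382.         147.88235294] [377 145  10   6  34]
[404.93989071 161.10928962] [396 155  19  14 183]
[363.34782609 161.39130435] [356 156  14  11  92]
[346.5754717  176.35849057] [337 169  19  16 212]
[389.13716814 176.11061947] [380 169  19  15 226]
[135.83928571 227.21428571] [128 222  15  10  56]
[324.61842105 264.88157895] [319 260  12  11  76]
[310.97590361 281.22891566] [305 276  13  11  83]
[297.275  298.4875] [292 293  12  12  80]
[281.         317.31460674] [275 312  13  12  89]
top 278 [379.12230216 216.32733813] [ 557.82019096 -291.11188971   75.        ]
top 282 [350.9964539  217.02836879] [ 552.78813416 -200.10835254   75.        ]
top 271 [408.48708487 220.05166052] [ 548.6482821 -386.8279843   75.       ]
top 286 [375.8951049  251.17132867] [ 445.67653365 -282.89054519   75.        ]
top 282 [404.41843972 254.81560284] [ 436.56319435 -375.21285456   75.        ]
top 57 [205.80701754 251.9122807 ] [426.89603723 261.19140419  75.        ]
top 71 [224.74647887 251.84507042] [429.06562934 200.61907628  75.        ]
top 77 [243.09090909 252.72727273] [428.1297506  141.89040761  75.        ]
top 71 [261.66197183 253.        ] [429.11659024  82.57936227  75.        ]
```

View pics/s4.png

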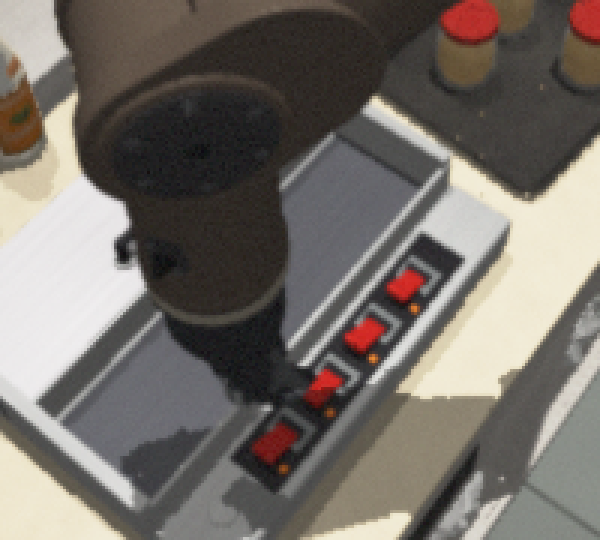

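All four paddles are thrown left (crop (278,440), (325,385), (367,333), (408,285)); their red centroids moved about 27 mm to +y. Go to the handle at (628,168).

```bash
python3 -m pendant '[[-1,1.5,0,0,0,0,4],[-1.2,2.2,0,0,0,0,4],[-1.2,2.2,0,0,0,0,4],[-1.2,2.2,0,0,0,0,4],[-1.2,2.2,0,0,0,0,4],[-1.2,2.2,0,0,0,0,4],[-1.2,2.2,0,0,0,0,4],[-1.2,2.2,0,0,0,0,4],[-1.2,2.2,0,0,0,0,4],[-1,0.9,0,0,0,0,4]]'
python3 -m pendant '[[0,0,0,0,0,0,4],[0,0,1.5,0,0,0,4],[0,0,1.5,0,0,0,4],[0,0,1,0,0,0,4],[0,0,0.5,0,0,0,4],[0,0,0,0,0,0,4],[0,0,0,0,0,0,4],[0,0,0,0,0,0,4],[0,0,0,0,0,0,4],[0,0,0,0,0,0,4]]' 30
python3 - <<'E'
from h import *
f=grab("scene"); cv2.imwrite("pics/s5.png",f["color"][170:350,170:370][:,:,::-1].repeat(3,0).repeat(3,1))
E
```

```text
time_s: 43.1
tool_pos: [631.6, 166.2, 198.0]
tool_rot: [-2.226, -2.217, 0.003]
contact_force: [0.1, -0.7, -0.4]
grip_width: 40.0
grip_force: 0.0
time_s: 43.93
tool_pos: [630.0, 168.4, 155.5]
tool_rot: [2.223, 2.219, 0.002]
contact_force: [0.1, 0.1, 0.2]
grip_width: 40.3
grip_force: 0.0
```

View pics/s5.png

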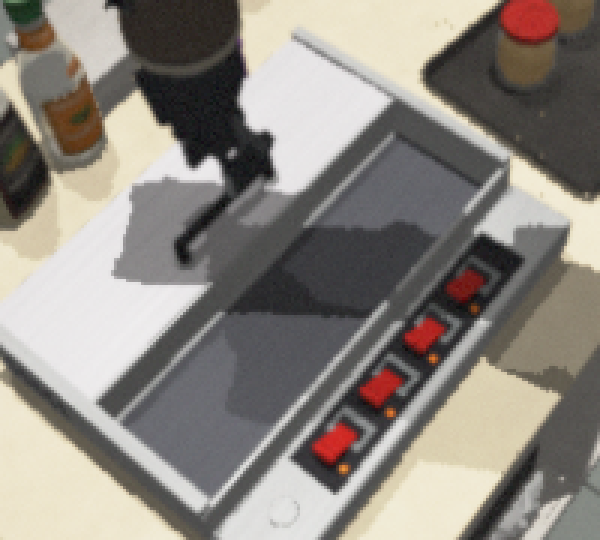

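All four switches are off and the gripper is directly above the bar (crop (180,250)–(270,185)). Descend and grip.

```bash
python3 -m pendant '[[0,-0.1,1,0,0,0,4],[0,0,1.5,0,0,0,4],[0,0,1.3,0,0,0,4],[0,0,0.8,0,0,0,4],[0,0,0.5,0,0,0,4],[0,0,0.1,0,0,0,4],[0,0,0,0,0,0,4],[0,0,0,0,0,0,4],[0,0,0,0,0,0,4],[0,0,0,0,0,0,4]]'
python3 -m pendant '[[0,0,0,0,0,0,0.8],[0,0,0,0,0,0,0.8],[0,0,0,0,0,0,0.8],[0,0,0,0,0,0,0.8],[0,0,0,0,0,0,0.8],[0,0,0,0,0,0,0.8],[0,0,0,0,0,0,0.8],[0,0,0,0,0,0,0.8],[0,0,0,0,0,0,0.8],[0,0,0,0,0,0,0.8]]' 30
```

```text
time_s: 44.82
tool_pos: [629.0, 168.4, 103.4]
tool_rot: [2.223, 2.219, 0.001]
contact_force: [-0.5, 0.3, -0.3]
grip_width: 40.5
grip_force: 0.0
time_s: 45.65
tool_pos: [628.9, 168.3, 103.1]
tool_rot: [2.224, 2.219, 0.001]
contact_force: [0.4, -0.9, 5.6]
grip_width: 11.1
grip_force: 29.4
```

Gripped on the 12 mm bar. Pull 128 mm plus a little.

```bash
python3 -m pendant '[[0,-0.7,0,0,0,0,0.8],[0,-1.4,0,0,0,0,0.8],[0,-1.6,0,0,0,0,0.8],[0,-1.6,0,0,0,0,0.8],[0,-1.6,0,0,0,0,0.8],[0,-1.6,0,0,0,0,0.8],[0,-1.6,0,0,0,0,0.8],[0,-1.2,0,0,0,0,0.8],[0,-0.6,0,0,0,0,0.8],[0,0,0,0,0,0,0.8]]'
python3 -m pendant '[[0,-0.4,0,0,0,0,0.8],[0,-0.3,0,0,0,0,0.8],[0,-0.3,0,0,0,0,0.8],[0,-0.1,0,0,0,0,0.8],[0,0,0,0,0,0,0.8],[0,0,0,0,0,0,0.8],[0,0,0,0,0,0,0.8],[0,0,0,0,0,0,0.8],[0,0,0,0,0,0,0.8],[0,0,0,0,0,0,0.8]]'
```

```text
time_s: 46.48
tool_pos: [508.0, 167.7, 103.0]
tool_rot: [2.223, 2.219, -0.003]
contact_force: [-2.5, -3.0, 8.3]
grip_width: 10.8
grip_force: 30.2
time_s: 47.32
tool_pos: [502.3, 167.7, 103.2]
tool_rot: [2.224, 2.214, 0.007]
contact_force: [13.6, -3.6, -3.6]
grip_width: 10.7
grip_force: 29.8
```

```bash
python3 -m pendant '[[0,-0.1,0,0,0,0,0.8],[0,-0.1,0,0,0,0,0.8],[0,-0.1,0,0,0,0,0.8],[0,0,0,0,0,0,0.8],[0,0,0,0,0,0,0.8],[0,0,0,0,0,0,0.8],[0,0,0,0,0,0,0.8],[0,0,0,0,0,0,0.8],[0,0,0,0,0,0,0.8],[0,0,0,0,0,0,0.8]]'
```

```text
time_s: 48.15
tool_pos: [502.2, 167.7, 103.3]
tool_rot: [2.224, 2.212, 0.014]
contact_force: [25.3, -2.2, -14.9]
grip_width: 10.7
grip_force: 29.4
```

The cover is at its stop: 25 N with no further travel. Release and rise.

```bash
python3 -m pendant '[[0,0,0,0,0,0,4],[0,0,0,0,0,0,4],[0,0.5,0,0,0,0,4],[0,0,0,0,0,0,4],[0,0,0,0,0,0,4],[0,0,-1,0,0,0,4],[0,0,-2,0,0,0,4],[0,0,-3,0,0,0,4],[0,0,-3,0,0,0,4],[0,0,-3,0,0,0,4]]'
python3 -m pendant '[[0,-2,-1,0,0,0,4],[0,-2,-1,0,0,0,4],[0,-2,-1,0,0,0,4],[0,-2,-1,0,0,0,4],[0,-1.5,-1,0,0,0,4],[0,-0.5,0,0,0,0,4],[0,0,0,0,0,0,4],[0,0,0,0,0,0,4],[0,0,0,0,0,0,4],[0,0,0,0,0,0,4]]'
python3 - <<'E'
from h import *
f=grab("top"); cv2.imwrite("pics/t6.png",cv2.resize(f["color"][145:285,150:450],None,fx=2.66,fy=2.66,interpolation=cv2.INTER_CUBIC)[:,:,::-1])
for c,s in comps(redmask(f)): print(s[4],onz(f,[c],88 if s[4]>100 else 75)[0])
f=grab("scene"); cv2.imwrite("pics/s6.png",f["color"][120:360,150:450][:,:,::-1].repeat(2,0).repeat(2,1))
E
```

```text
time_s: 48.98
tool_pos: [499.9, 168.7, 224.8]
tool_rot: [-2.222, -2.22, 0.0]
contact_force: [1.3, -0.3, 0.3]
grip_width: 40.0
grip_force: 0.0
time_s: 49.82
tool_pos: [401.2, 168.5, 272.2]
tool_rot: [-2.224, -2.218, 0.001]
contact_force: [-0.1, -0.9, 0.3]
grip_width: 40.0
grip_force: 0.0
276 [ 557.29443942 -289.18087084   88.        ]
279 [ 552.55154315 -199.12530589   88.        ]
272 [ 548.39027789 -383.34639699   88.        ]
280 [ 479.00030122 -371.68421185   88.        ]
282 [ 446.18112872 -280.56301388   88.        ]
22 [426.39761943 272.35588604  75.        ]
71 [428.47643258 140.30524869  75.        ]
52 [428.1910918 201.1198628  75.       ]
71 [429.11659024  82.57936227  75.        ]
```

View pics/t6.png

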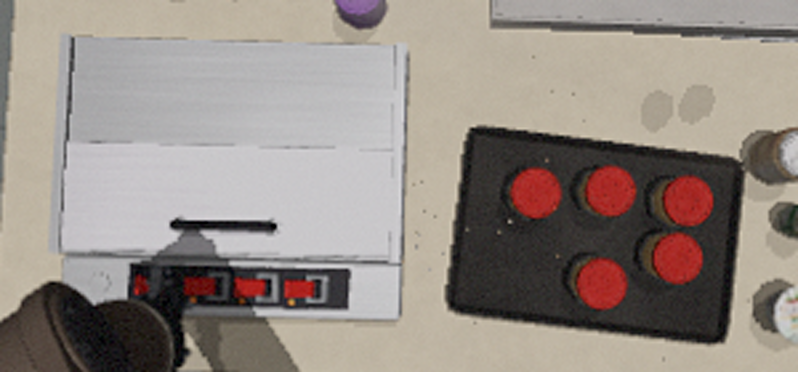

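View pics/s6.png

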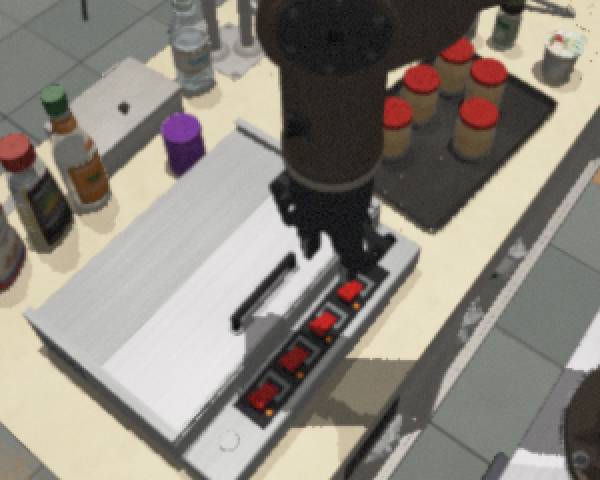

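One jar on the tray was nudged from (437,−372) to (479,−372). It is still upright and inside the limits (tray local ≈ (−17,−89)). I'll check the cover travel once, then hand in.

```bash
python3 - <<'E'
from h import *
f=grab("top"); g=cv2.cvtColor(f["color"],cv2.COLOR_RGB2GRAY)
m=(g[222:236,212:258]<70).astype(np.uint8)
for c,s in comps(m,20): print(s,onz(f,[c+[212,222]],118)[0])
E
python3 st.py
```

```text
[  2   5  40   5 129] [502.24174947 166.63713622 118.        ]
t 49.9667 pos [400.93 168.68 272.36] x [0. 1. 0.] y [ 1. -0. -0.] z [-0.  0. -1.] q [ 0.09  0.15 -0.68  1.9   0.1   1.13 -0.63] w 40.23573798010832 gf 0.0 F [-0.38 -0.61 -0.94]
```

```bash
python3 -c "
from rig import r
print(r.close_job())"
```

```text
the job is handed in; nothing more can be done
None
```

I handed the job in with all five jars upright on the carrying tray, all four switches off and the cover pulled to its front stop; one jar was nudged about 40 mm on the tray but stayed upright and within limits, and no verdict was returned.

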